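# Turn the spice carousel to the salt and hold it

## Robot

A 6-joint arm with a two-finger parallel gripper is mounted at the origin on a cart in front of the work surface, level with it; the furniture and walls round the work are solid. World frame = base frame: x ahead of the robot, y to its left, z up, the work surface at z = 0. Lengths are in m, angles in rad, forces in N, time in s.
With the tool pointing down it reaches from about 0.225 to 0.725 m from the base axis. Payload 3.1 kg.
Tool frame: the origin (TCP) lies midway between the tips of the shut fingers; the grasp point (between the pads) lies r.grasp_offset behind it (r.grasp_offset is the distance from the TCP to the grasp point, in m); z points along the fingers, y is the line along which they close (so a half turn about z gives the same grasp; the last joint's range is limited). The gripper opens to 85 mm and grips with 20 to 120 N. Pads are 22 mm wide; open, the fingers measure 114 mm over their backs; the gripper's body (76 mm by 85 mm) begins 54 mm behind the grasp point. The pads swing forward as they close: fully open they stand 13 mm farther back than shut.
Start: joints at [-1.332, 0.048, 0.099, 1.622, 0, 1.443], TCP at [0.188, -0.49, 0.231] pointing down, gripper open.
Joint ranges: [-2.91, 2.91], [-0.99, 1.94], [-1.21, 1.42], [-2.12, 2.29], [-1.49, 1.47], [-3.14, 3.14]. Speed limits (rad/s): [2.79, 2.79, 3.14, 3.14, 3.14, 3.14].

## Interface

Orientations are given as a rotation vector (axis times angle).
In Python, from station import r gives the robot as it stands. The module is installed in compiled form; this text tells all that it offers.
- The arm moves only by the tool play_rows, never from a script. Its argument "commands" is a list of rows, each an object with "jaw": the finger opening in mm, from 0 to 85.4; "linear": the shift along the tool's x, y, z in units of 0.02 m (1.0 is 0.02 m), a list of three; "yaw": the turn about the tool's z in units of pi/2 rad (1.0 is pi/2 rad). A call has 1 to 20 rows; each row shifts and turns the commanded pose from where the row before left it, along the tool's axes as they then stand; what a row does not reach is not made up. A row lasts 1/12 s, in which the tool goes at most 41.7 mm and 7.16 degrees, less where a joint would pass 70% of its speed; a pose out of reach is approached as far as the arm can. A call with a number of a shift or a turn outside -1 to 1 is refused whole. A call with a gripper value outside its range is refused whole. The fingers move at their own pace and stop on an object; "force" is the grip in N (left out, the last holds). Time passes only in rows, so rows that do not move let the fingers close. It gives the time, the measured TCP pose, the force, the opening and the grip force at its end, in the units of the state.
- r.read_state(): the state, without advancing time (a new reading comes with each control period).
- r.camera(name): name is "scene" or "top"; returns (picture, depth): 400x640x3 uint8, red, green, blue; 400x640 float32, m along the optical axis (not along the pixel's ray), 0 where there is no reading.
- r.camera_model(name): a dict with "fx", "fy", "cx", "cy" (pixels), "R" (3x3) and "t" (3): a world point X has camera coordinates R X + t. Camera axes: x right, y down, z forward; pixel columns grow to the right and rows downward; lengths in m; the calibration is good to about 2 mm. A picture is of the moment at which its call begins. camera_model takes no time and is no camera call.
- r.sign_off(): hands the job in; it is judged then, once.
The state is a dict: "clock": time; "qpos": joint angles; "dq": joint speeds; "tau": joint torques, N m; "position": TCP position; "orientation": TCP orientation; "force": force on the tool from outside, world axes, zero at the start; "torque": the same for the moment, N m; "opening": finger opening in m; "grip_force": force on a finger pad.
Only numpy, scipy, OpenCV 4.12 (cv2) and the standard library are available. Lean on these libraries where they do the work, as an engineer would, in place of code of your own. Each camera call takes 0.05 s, during which the arm holds its last target. There are 200 camera calls.

## Task

Turn the spice carousel until the salt shaker stands at the front, in line with the small pin on the carousel's foot, and finish while still gripping the knob on top of the carousel so that it cannot turn: do not let go at the end. Do not touch the jars themselves; they must all stay standing in their places on the tray, and everything else on the worktop stays where it is.

Things in the scene. Friction and masses are not known exactly. Their poses are not given: they have to be found in the camera images.
- carousel: fixed foot of the spice carousel on the worktop right of the hob: dark round steel, 140 mm across, 16 mm high, screwed down. Origin: centre of its underside, on the vertical axis about which the tray turns. Its own -x axis points to the carousel's front (within 0.5 rad of facing -x), where a narrow tongue sticks out from under the tray and ends in a small upright pin.
- front_pin (a point): top of the small steel pin (14 mm thick, 26 mm high above the worktop) at the end of the tongue, 127 mm from the turning axis: it marks the carousel's front
- tray: turning tray: dark wooden disc 192 mm across, upper face 28 mm, rim 42 mm above the worktop; in its middle a hub 84 mm across and a 16 mm steel column. Origin: on the turning axis at worktop height. Turns over a full turn either way with slight friction (0.04 N m), stays where left. Five jars stand loose between hub and rim, axes 66 mm from the turning axis, 72 degrees apart, and ride round with it.
- knob_center (a point): centre of the round wooden knob on top of the column, on the turning axis, 164 mm above the worktop. The knob is 40 mm across, reaches from 144 to 184 mm (straight side 150 to 178 mm) and is fixed to the tray. The jars end 134 mm above the worktop.
- salt_shaker_center (a point): the salt shaker, half-way up on its axis: 44 mm across and 90 mm high, the shortest of the five on the tray, glass with a grey domed metal top (the other four are equal, with screw caps); it stands in any of the five places
- spice_jar_0_center (a point): one of the four equal spice jars on the tray, half-way up on its axis: 45 mm across, 106 mm high, screw cap
- spice_jar_1_center (a point): one of the four equal spice jars on the tray, half-way up on its axis: 45 mm across, 106 mm high, screw cap
- spice_jar_2_center (a point): one of the four equal spice jars on the tray, half-way up on its axis: 45 mm across, 106 mm high, screw cap
- spice_jar_3_center (a point): one of the four equal spice jars on the tray, half-way up on its axis: 45 mm across, 106 mm high, screw cap
- honey_jar_center (a point): bystander on the worktop, half-way up: a honey jar, 66x72x102 mm
- mug_b_center (a point): bystander on the worktop, half-way up: a white mug with a pattern, 116 mm over the handle, 94 mm high
- pepper_mill_center (a point): bystander on the worktop, half-way up: a wooden pepper mill, 58 mm thick, 170 mm high
- salt_shaker: the same salt shaker, centre of its underside
- spice_jar_0: the same spice jar, centre of its underside
- spice_jar_1: the same spice jar, centre of its underside
- spice_jar_2: the same spice jar, centre of its underside
- spice_jar_3: the same spice jar, centre of its underside
There are look-alikes about, which are no part of the job. What is shaped like the spice_jar_1 but blue or turquoise is not meant.

How it is judged:
At the end, for the whole second after the job is handed in: Salt shaker at the front, its axis within 12 mm of the line from turning axis to pin; tray and shaker at rest; gripper closed on the knob (grasp point within 30 mm of its centre, over 2 N); all five jars upright (0.15 rad), 50 to 82 mm from the turning axis (x of salt_shaker_center in the frame of carousel below -0.045 m and y of salt_shaker_center in the frame of carousel between -0.012 and 0.012 m and distance between the grasp point and knob_center below 0.03 m and contact force between the fingers and tray above 2 N and linear speed of salt_shaker below 0.05 m/s and angular speed of tray below 0.15 rad/s and angle between each of salt_shaker_center, spice_jar_0_center, spice_jar_1_center, spice_jar_2_center, spice_jar_3_center's own z axis and vertical below 0.15 rad and horizontal distance between salt_shaker_center and knob_center between 0.05 and 0.082 m and horizontal distance between spice_jar_0_center and knob_center between 0.05 and 0.082 m and horizontal distance between spice_jar_1_center and knob_center between 0.05 and 0.082 m and horizontal distance between spice_jar_2_center and knob_center between 0.05 and 0.082 m and horizontal distance between spice_jar_3_center and knob_center between 0.05 and 0.082 m); the arm keeps its last pose, push and grip.
It fails at once if a jar on the carousel is touched by the robot (contact force between any of the arm, the fingers and salt_shaker above 0.5 N or contact force between any of the arm, the fingers and spice_jar_0 above 0.5 N or contact force between any of the arm, the fingers and spice_jar_1 above 0.5 N or contact force between any of the arm, the fingers and spice_jar_2 above 0.5 N or contact force between any of the arm, the fingers and spice_jar_3 above 0.5 N).
It fails at once if a jar on the carousel is tipped over (angle between any of salt_shaker_center, spice_jar_0_center, spice_jar_1_center, spice_jar_2_center, spice_jar_3_center's own z axis and vertical above 0.5 rad).
It fails at once if one of the other things on the worktop is moved by more than 20 mm (distance of any of honey_jar_center, mug_b_center, pepper_mill_center from where it was at the start of the episode above 0.02 m).
It also fails if it takes over 64 s, if anything falls off the work surface, if the arm or the gripper's body presses on something with over 40 N, if the wrist force passes 120 N, or if a joint passes its speed limit or range.

## Working session

There is one attempt and no reset: what is moved stays moved. The work goes in short steps, Python scripts to look and compute and a tool call to move; the robot and the scene stay as the last step left them, time stands still between calls to the robot, and variables do not carry over. Pictures are saved under pics/ and viewed, at most 10 in all, crops included, and the job is handed in when it is done.

Besides the shell and the picture viewer there is one more tool, called as name(argument=value, ...), one argument or row to a line, values as JSON. play_rows: Moves the arm, as the interface text tells. Its arguments: {"type":"object","properties":{"commands":{"type":"array","items":{"type":"object","properties":{"jaw":{"type":"number"},"linear":{"type":"array","items":{"type":"number","minimum":-1,"maximum":1}},"yaw":{"type":"number","minimum":-1,"maximum":1}}}},"force":{"type":"number"}},"required":["commands"]}

```bash
mkdir -p pics; python3 - <<'E'
from station import r
import cv2,numpy as np
for n in("scene","top"):
    p,d=r.camera(n); cv2.imwrite(f"pics/{n}0.png",p[:,:,::-1]); np.save(f"pics/{n}0.npy",d)
    print(n,r.camera_model(n))
print(r.read_state(),r.grasp_offset)
E
```

```text
scene {'fx': 509.47780322056644, 'fy': 509.47780322056644, 'cx': 326.1791311812683, 'cy': 216.05074944546755, 'R': array([[ 0.71216617, -0.70200271,  0.00339722],
       [-0.37007745, -0.37953878, -0.84793455],
       [ 0.59654173,  0.60261306, -0.53009005]]), 't': array([-0.66847687,  0.15753628,  1.31597886])}
top {'fx': 486.12193471237845, 'fy': 486.12193471237845, 'cx': 312.67217779785864, 'cy': 208.80096271141744, 'R': array([[-0.01917572, -0.9996703 ,  0.01707567],
       [-0.98829626,  0.01636688, -0.15166615],
       [ 0.15133667, -0.01978413, -0.98828427]]), 't': array([-0.37571203,  0.57707085,  1.0895593 ])}
{'clock': 0.1, 'qpos': array([-1.33180804e+00,  4.86832999e-02,  9.77513290e-02,  1.62200029e+00,
        2.76494320e-06,  1.44296123e+00]), 'dq': array([-0.00048041, -0.00254039,  0.00276798,  0.00169452,  0.0005095 ,
       -0.00121746]), 'tau': array([ 3.22515902e-03, -3.39851153e+01,  3.20935714e+01,  1.58736936e-02,
       -1.55131170e-04,  7.31339725e-06]), 'position': array([ 0.18813245, -0.48954281,  0.23022918]), 'orientation': array([-3.08680225e+00, -5.72590693e-01,  1.81909743e-04]), 'force': array([-0.30753937,  0.81300356, -1.09228235]), 'torque': array([ 0.03166942, -0.01394742,  0.01771993]), 'grip_force': 0.0, 'opening': 0.0850390778539959} 0.0187
```

View pics/scene0.png

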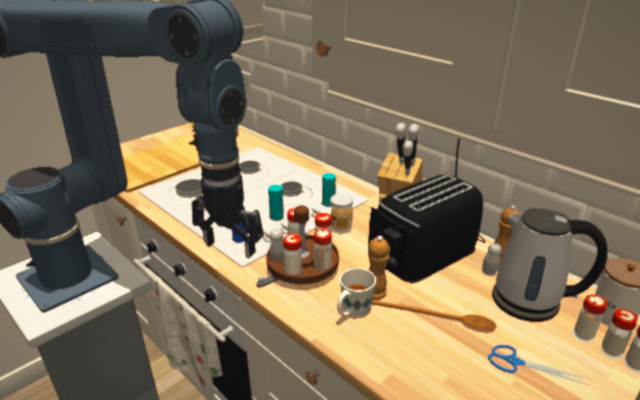

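View pics/top0.png

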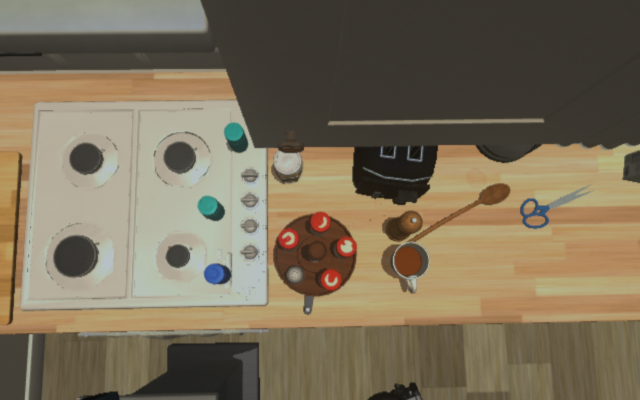

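The top view shows the carousel around (315,253), the salt shaker at about (294,273), and the pin at about (308,310). The pepper mill and mug are at around (408,222) and (410,262). I'll enlarge the crop to read these more closely.

```bash
python3 - <<'E'
import cv2
p=cv2.imread("pics/top0.png")[200:325,260:370]
cv2.imwrite("pics/crop0.png",cv2.resize(p,None,fx=4.8,fy=4.8,interpolation=cv2.INTER_CUBIC))
E
```

```text
(no output)
```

View pics/crop0.png

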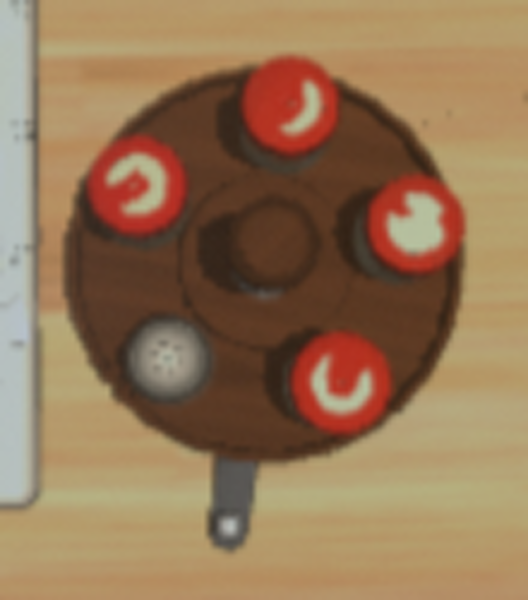

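The crop shows the knob top at (275,240), the tray rim centred at (264,264), and the caps at (291,105), (137,187), (416,224) and (341,383). The salt top is at (167,358) and the pin at (229,527).

```bash
cat > h.py <<'E'
from station import r
import numpy as np
def w(u,v,z,n="top"):
    m=r.camera_model(n); R=m["R"]; c=-R.T@m["t"]
    d=R.T@np.array([(u-m["cx"])/m["fx"],(v-m["cy"])/m["fy"],1]); return (c+d*(z-c[2])/d[2])[:2]
E
python3 - <<'E'
from h import *
f=lambda u,v,z:w(260+u/4.8-.4,200+v/4.8-.4,z)
k=f(275,240,.184);rim=f(264,264,.042);caps=[f(*c,.134) for c in[(291,105),(137,187),(416,224),(341,383)]]
s=f(167,358,.118);p=f(229,527,.026)
print("knob",k,"rim",rim)
ang=lambda q,c:(np.degrees(np.arctan2(*(q-c)[::-1])),np.linalg.norm(q-c))
for c in(k,rim,(k+rim)/2):
    print("pin",ang(p,c),"salt",ang(s,c),[ang(x,c) for x in caps])
from scipy.spatial.transform import Rotation as T
print(T.from_rotvec(r.read_state()["orientation"]).as_matrix().round(3))
print("mug,mill,honey",w(410,262,.09),w(410,220,.17),w(288,162,.1))
E
```

```text
knob [ 0.46548366 -0.39018206] rim [ 0.4636941  -0.38847964]
pin (np.float64(170.72960558692645), np.float64(0.1283770579101669)) salt (np.float64(134.83665322529967), np.float64(0.06709039596515855)) [(np.float64(-8.71457056118086), np.float64(0.06440658164954813)), (np.float64(64.77641263484682), np.float64(0.06586230029432663)), (np.float64(-81.68586656752659), np.float64(0.06491196250141276)), (np.float64(-154.10072308440954), np.float64(0.06664947677495874))]
pin (np.float64(171.3608278147863), np.float64(0.12634428521610452)) salt (np.float64(134.77577579007422), np.float64(0.06462141390481425)) [(np.float64(-9.931847794511622), np.float64(0.066448418981537)), (np.float64(62.713453315543305), np.float64(0.06512704143633186)), (np.float64(-80.37950402772312), np.float64(0.06687264107043457)), (np.float64(-152.0868954365929), np.float64(0.06582390486097185))]
pin (np.float64(171.04269797927947), np.float64(0.12735873943511858)) salt (np.float64(134.80678509171327), np.float64(0.06585589564490497)) [(np.float64(-9.33270661989056), np.float64(0.06542380973885553)), (np.float64(63.75072341957043), np.float64(0.06548405814729219)), (np.float64(-81.02296690902664), np.float64(0.06588802097531128)), (np.float64(-153.10008497678803), np.float64(0.06622646307212915))]
[[ 0.933  0.359 -0.001]
 [ 0.359 -0.933  0.002]
 [ 0.    -0.002 -1.   ]]
mug,mill,honey [ 0.4406789  -0.59888321] [ 0.5245131  -0.58577928] [ 0.67010204 -0.33120124]
```

Salt is at 135° and the pin at 171°, so the tray needs +36° (counter-clockwise). The axis is at about (0.4646, -0.3893). Next I move above the knob at the current height.

play_rows(
  commands=[
    {"linear": [0.5,0,0],"jaw": 85},
    {"linear": [0.8,0,0]},
    {"linear": [1,0,0]},
    {"linear": [1,0,0]},
    {"linear": [1,0.1,0]},
    {"linear": [1,0.1,0]},
    {"linear": [1,0.1,0]},
    {"linear": [1,0,0]},
    {"linear": [1,0,0]},
    {"linear": [1,0,0]},
    {"linear": [1,0,0]},
    {"linear": [1,0,0]},
    {"linear": [1,0,0]},
    {"linear": [1,0,0]},
    {"linear": [0.8,0,0]},
    {"linear": [0.4,0,0]},
    {"linear": [0.2,0,0]},
    {"linear": [0,0,0]},
    {"linear": [0,0,0]},
  ],
  force=60,
)

```text
$.commands[0]: bad value
```

play_rows(
  commands=[
    {"linear": [0.5,0,0],"yaw": 0,"jaw": 85},
    {"linear": [0.8,0,0],"yaw": 0,"jaw": 85},
    {"linear": [1,0,0],"yaw": 0,"jaw": 85},
    {"linear": [1,0,0],"yaw": 0,"jaw": 85},
    {"linear": [1,0.1,0],"yaw": 0,"jaw": 85},
    {"linear": [1,0.1,0],"yaw": 0,"jaw": 85},
    {"linear": [1,0.1,0],"yaw": 0,"jaw": 85},
    {"linear": [1,0,0],"yaw": 0,"jaw": 85},
    {"linear": [1,0,0],"yaw": 0,"jaw": 85},
    {"linear": [1,0,0],"yaw": 0,"jaw": 85},
    {"linear": [1,0,0],"yaw": 0,"jaw": 85},
    {"linear": [1,0,0],"yaw": 0,"jaw": 85},
    {"linear": [1,0,0],"yaw": 0,"jaw": 85},
    {"linear": [1,0,0],"yaw": 0,"jaw": 85},
    {"linear": [0.8,0,0],"yaw": 0,"jaw": 85},
    {"linear": [0.4,0,0],"yaw": 0,"jaw": 85},
    {"linear": [0.2,0,0],"yaw": 0,"jaw": 85},
    {"linear": [0,0,0],"yaw": 0,"jaw": 85},
    {"linear": [0,0,0],"yaw": 0,"jaw": 85},
  ],
  force=60,
)

```text
clock: 1.68
position: [0.4645, -0.3903, 0.2312]
orientation: [-3.089, -0.573, 0.001]
force: [0.2, -0.6, 0.3]
opening: 0.0848
grip_force: 0.0
```

play_rows(
  commands=[
    {"linear": [0,0,0.3],"yaw": 0,"jaw": 85},
    {"linear": [0,0,0.5],"yaw": 0,"jaw": 85},
    {"linear": [0,0,0.6],"yaw": 0,"jaw": 85},
    {"linear": [0,0,0.6],"yaw": 0,"jaw": 85},
    {"linear": [0,0,0.6],"yaw": 0,"jaw": 85},
    {"linear": [0,0,0.6],"yaw": 0,"jaw": 85},
    {"linear": [0,0,0.5],"yaw": 0,"jaw": 85},
    {"linear": [0,0,0.3],"yaw": 0,"jaw": 85},
    {"linear": [0,0,0.2],"yaw": 0,"jaw": 85},
    {"linear": [0,0,0],"yaw": 0,"jaw": 85},
    {"linear": [0,0,0],"yaw": 0,"jaw": 60},
    {"linear": [0,0,0],"yaw": 0,"jaw": 48},
    {"linear": [0,0,0],"yaw": 0,"jaw": 48},
    {"linear": [0,0,0],"yaw": 0,"jaw": 48},
  ],
)

```text
clock: 2.85
position: [0.4653, -0.3906, 0.1482]
orientation: [3.088, 0.573, 0.001]
force: [0.2, -0.1, -0.0]
opening: 0.048
grip_force: 0.0
```

play_rows(
  commands=[
    {"linear": [0,0,0],"yaw": 0,"jaw": 40},
    {"linear": [0,0,0],"yaw": 0,"jaw": 30},
    {"linear": [0,0,0],"yaw": 0,"jaw": 30},
    {"linear": [0,0,0],"yaw": 0,"jaw": 30},
    {"linear": [0,0,0],"yaw": 0,"jaw": 30},
    {"linear": [0,0,0],"yaw": 0,"jaw": 30},
  ],
)

```text
clock: 3.35
position: [0.4656, -0.3916, 0.1486]
orientation: [3.085, 0.572, 0.002]
force: [2.2, -5.8, 4.6]
opening: 0.0379
grip_force: 62.0
```

The knob is gripped. Now I turn it: +36° in the world frame is -0.4 units of tool yaw.

play_rows(
  commands=[
    {"linear": [0,0,0],"yaw": -0.01,"jaw": 30},
    {"linear": [0,0,0],"yaw": -0.02,"jaw": 30},
    {"linear": [0,0,0],"yaw": -0.03,"jaw": 30},
    {"linear": [0,0,0],"yaw": -0.03,"jaw": 30},
    {"linear": [0,0,0],"yaw": -0.03,"jaw": 30},
    {"linear": [0,0,0],"yaw": -0.03,"jaw": 30},
    {"linear": [0,0,0],"yaw": -0.03,"jaw": 30},
    {"linear": [0,0,0],"yaw": -0.03,"jaw": 30},
    {"linear": [0,0,0],"yaw": -0.03,"jaw": 30},
    {"linear": [0,0,0],"yaw": -0.03,"jaw": 30},
    {"linear": [0,0,0],"yaw": -0.03,"jaw": 30},
    {"linear": [0,0,0],"yaw": -0.03,"jaw": 30},
    {"linear": [0,0,0],"yaw": -0.03,"jaw": 30},
    {"linear": [0,0,0],"yaw": -0.02,"jaw": 30},
    {"linear": [0,0,0],"yaw": -0.02,"jaw": 30},
    {"linear": [0,0,0],"yaw": 0,"jaw": 30},
    {"linear": [0,0,0],"yaw": 0,"jaw": 30},
    {"linear": [0,0,0],"yaw": 0,"jaw": 30},
  ],
)

```text
clock: 4.85
position: [0.4652, -0.3911, 0.1486]
orientation: [2.758, 1.498, 0.0]
force: [1.6, -3.2, 5.0]
opening: 0.0379
grip_force: 62.0
```

```bash
python3 - <<'E'
from station import r
import cv2
p,_=r.camera("top"); a=cv2.resize(p[200:325,260:370,::-1],(396,450),interpolation=cv2.INTER_CUBIC)
q,_=r.camera("scene"); b=cv2.resize(q[190:302,240:340,::-1],(400,450),interpolation=cv2.INTER_CUBIC)
cv2.imwrite("pics/after1.png",cv2.hconcat([a,b]))
E
```

```text
(no output)
```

View pics/after1.png

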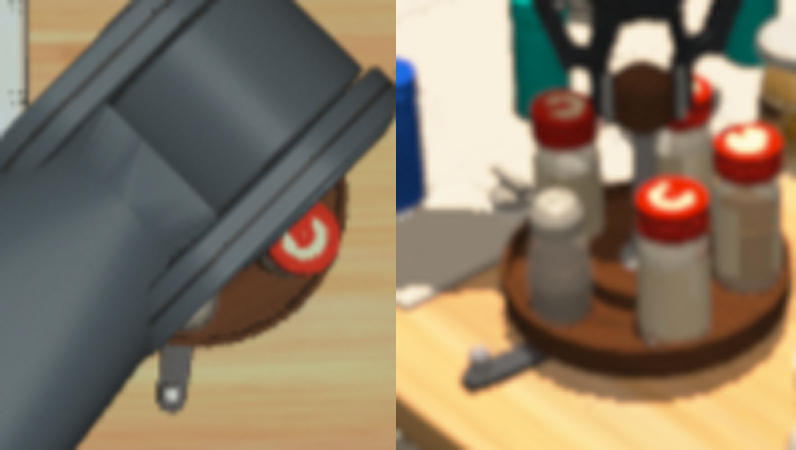

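The image shows the salt shaker near the tongue, with its dome top at about (556,198), its base at about (560,308) and the pin top at about (478,353). In the top view one cap is visible at about (304,240). I'll work out the angles from these.

```bash
python3 - <<'E'
from h import *
c=np.array([.4648,-.3897])
A=lambda q:(round(np.degrees(np.arctan2(*(q-c)[::-1]))%360,1),round(np.linalg.norm(q-c),4))
S=lambda u,v,z:A(w(240+(u-396)/4-.4,190+v/4.018-.4,z,"scene"))
print("cap",A(w(260+304/3.6-.4,200+240/3.6-.4,.134)),"want",171+72)
print("salt top",S(556,198,.115),"base",S(561,303,.028),"pin",S(478,353,.026))
print("caps",[S(565,104,.134),S(672,193,.134),S(748,138,.134)])
print(r.read_state()["grip_force"],r.read_state()["qpos"])
E
```

```text
cap (np.float64(241.2), np.float64(0.067)) want 243
salt top (np.float64(172.5), np.float64(0.0653)) base (np.float64(166.4), np.float64(0.0622)) pin (np.float64(173.8), np.float64(0.1298))
caps [(np.float64(97.7), np.float64(0.0651)), (np.float64(244.2), np.float64(0.0647)), (np.float64(315.5), np.float64(0.067))]
62.04290432855487 [-8.09057678e-01  2.57890880e-01  1.69558383e-01  1.47983319e+00
 -6.49798357e-04  1.33760727e+00]
```

The salt is within about 2° of the pin (roughly 2 mm, against the 12 mm allowed). The grip holds at 62 N, so I'm handing in.

```bash
python3 -c "
from station import r
print(r.sign_off())"
```

```text
the job is handed in; nothing more can be done
None
```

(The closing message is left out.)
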